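# Set the catch cup and work the glaze funnel's valve

### The job

Draw the larger steel measuring cup out from the riser, stand it upright on the front of the grey bucket lid, just outside the funnel stand's open side, with its handle pointing away from the stand, and let go of it. Then take it by the handle, slide it in between the posts until it stands centred under the funnel spout, and let go. After that press the plunger knob above the funnel all the way down to its stop, let it spring fully back up, and leave the other cup, the bowl and the pitcher where they are.

Things in the scene. Friction and masses are not known exactly. Their poses are not given: they have to be found in the camera images.
- cup_large: the larger stainless measuring cup: straight round bowl 62 mm across, 55 mm tall, with a bar handle along its +x axis (12 mm wide, 10 mm high, middle 45 mm above the underside) ending 138 mm from the cup's axis. Origin: centre of the underside. It starts upright, its handle under the riser's board: draw it out level some 100 mm before raising it
- cup_handle (a point): point on the large cup's handle where it is to be gripped to slide it in: 122 mm from the cup's axis, 45 mm above its underside, middle of the bar
- cup_small: the smaller stainless measuring cup, leave it alone: 46 mm across, 36 mm tall, handle end 105 mm from its axis along +x. Origin: centre of the underside. It stands beside the large cup, on either side, its handle also under the riser
- riser: low fixed cedar step: board 120 mm (x) by 280 mm (y), underside 68 mm and top 80 mm above the table, on an end leg at each y end. Origin: on the table under the centre of the board; the cups stand on its -x side
- stand: fixed wooden ring stand with a white enamel funnel. Origin: on the table, on the funnel's axis. Open side -x: the cup goes in along +x. Two posts 12 mm thick at x = 10, y = +-60 mm (gap 108 mm). Foot bars, top at 16 mm: along x at y = +-60 mm, and across at x = 62 to 78 mm. Ring 132 mm across at height 140 to 153 mm; funnel rim 132 mm across at 176 mm; steel bridge up to 190 mm
- lid (a point): centre of the top face of the fixed grey bucket lid, a flat disc 280 mm across and 6 mm thick under the stand; this point is 60 mm in front (stand -x) of the funnel axis, so the front of the lid sticks out on the open side
- spout (a point): centre of the funnel spout's lower end, 22 mm across, 80 mm above the table, on the funnel's axis
- plunger (a joint): the spring plunger: 0 = up at rest, 0.022 m = down at its stop; about 4 N to start, 9 N at the stop; springs back when let go
- plunger_top (a point): centre of the top face of the plunger's black knob (44 mm across, 12 mm thick), 230 mm above the table at rest; moves with the knob, pushed straight down
- bowl: black basalt-glazed bowl, 110 mm across, 55 mm tall, on the table towards the left; leave it alone. Origin: centre of the underside
- pitcher: ochre bisque pitcher, 112 mm across, 170 mm tall, handle along its +x reaching 97 mm from its axis; leave it alone. Origin: centre of the underside
Mind the look-alikes: they are no part of the job. Leave any purple look-alike of the cup_large alone.

How it is judged:
On the way, in this order (a step that is already met when the one before it is completed fails the run):
1. the large cup stands upright, let go, on the front of the lid outside the stand, handle pointing away from the stand (angle between cup_large's own z axis and vertical below 0.12 rad and x of cup_large in the frame of stand between -0.2 and -0.075 m and y of cup_large in the frame of stand between -0.1 and 0.1 m and z of cup_large in the frame of stand between 0.003 and 0.011 m and angle between the x axis of cup_large and the x axis of stand, either way round below 0.8 rad and x of cup_handle in the frame of stand below -0.14 m and contact force between the fingers and cup_large below 0.2 N and linear speed of cup_large below 0.03 m/s), for 0.2 s.
2. gripped by its handle, the large cup has come to stand under the spout (horizontal distance between cup_large and spout below 0.015 m and z of cup_large in the frame of stand below 0.011 m and x of cup_handle in the frame of stand below -0.075 m and angle between cup_large's own z axis and vertical below 0.12 rad and distance between the grasp point and cup_handle below 0.045 m and contact force between the fingers and cup_large above 0.5 N), for 0.1 s.
3. the large cup is let go, standing under the spout, the handle out of the open side (horizontal distance between cup_large and spout below 0.015 m and z of cup_large in the frame of stand below 0.011 m and x of cup_handle in the frame of stand below -0.075 m and angle between cup_large's own z axis and vertical below 0.12 rad and contact force between the fingers and cup_large below 0.2 N), for 0.2 s.
4. the plunger is pressed to its stop with the cup under the spout (horizontal distance between cup_large and spout below 0.015 m and z of cup_large in the frame of stand below 0.011 m and x of cup_handle in the frame of stand below -0.075 m and angle between cup_large's own z axis and vertical below 0.12 rad and value of joint plunger above 0.02 m), for 0.1 s.
At the end, for the whole second after the job is handed in: The large cup stands upright on the lid within 15 mm of the spout's axis, handle out of the open side; the plunger is fully up again (within 2 mm); small cup, bowl and pitcher are within 40 mm of where they began; everything is let go and at rest (horizontal distance between cup_large and spout below 0.015 m and z of cup_large in the frame of stand below 0.011 m and x of cup_handle in the frame of stand below -0.075 m and angle between cup_large's own z axis and vertical below 0.12 rad and distance of each of cup_small, bowl, pitcher from where it was at the start of the episode below 0.04 m and value of joint plunger below 0.002 m and linear speed of cup_large below 0.02 m/s); the robot touches nothing.
It fails at once if the plunger is pressed before the cup is under the spout (value of joint plunger above 0.01 m and horizontal distance between cup_large and spout above 0.03 m).
It fails at once if the large cup is tipped over (angle between cup_large's own z axis and vertical above 0.7 rad).
It fails at once if the small cup, bowl or pitcher is pushed away (distance of any of cup_small, bowl, pitcher from where it was at the start of the episode above 0.04 m).
It also fails if it takes over 72 s, if anything falls off the work surface, if the arm or the gripper's body presses on something with over 40 N, if the wrist force passes 120 N, or if a joint passes its speed limit or range.

### The arm

A 7-joint arm with a two-finger parallel gripper is mounted at the origin on the work surface. World frame = base frame: x ahead of the robot, y to its left, z up, the work surface at z = 0. Lengths are in m, angles in rad, forces in N, time in s.
With the tool pointing down it reaches from about 0.4 to 0.85 m from the base axis. Payload 4.5 kg.
Tool frame: the origin (TCP) lies midway between the tips of the shut fingers; the grasp point (between the pads) lies 19 mm behind it; z points along the fingers, y is the line along which they close (so a half turn about z gives the same grasp; the last joint's range is limited). The gripper opens to 88 mm and grips with 3 to 60 N. Pads are 18 mm wide; open, the fingers measure 123 mm over their backs; the gripper's body (75 mm by 187 mm) begins 45 mm behind the grasp point.
Start: joints at [-1.31, 0.689, -0.195, 1.565, 0.157, 0.902, -0.215], TCP at [0.141, 0.609, 0.239] pointing down, gripper open.
Joint ranges: [-3.01, 3.01], [-0.46, 2.08], [-1.47, 1.51], [0.13, 2.56], [-1, 4.14], [0.04, 2.09], [-2.66, 2.66]. Speed limits (rad/s): [2.57, 2.57, 3.14, 3.14, 3.14, 3.14, 3.14].

### API

Orientations are given as a unit quaternion [x, y, z, w].
In Python, from plant import sensors, eyes, finish_job gives the robot as it stands.
- The arm moves only by the tool send_rows, never from a script. Its argument "rows" is text: rows parted by semicolons, each of 4 numbers parted by spaces: the shift along the tool's x, y, z normalised to -1 to 1, where 1 is 30 cm, then the turn about the tool's z normalised to -1 to 1, where 1 is 2 pi rad. A call has 1 to 10 rows; each row is the pose to reach, as a shift and turn from the pose commanded when the call began, along the tool's axes at that moment, turning the shorter way round; what a row does not reach only later rows make up. A row lasts 1/12 s, in which the tool goes at most 41.7 mm and 7.16 degrees, less where a joint would pass 70% of its speed; a pose out of reach is approached as far as the arm can. A call with a number of a shift or a turn outside -1 to 1 is refused whole. A call with a gripper value outside its range is refused whole. "jaw" is the closure, from -1 (fully open) to 1 (shut), set as the call begins (left out, the last holds). The fingers move at their own pace and stop on an object; "force" is the grip in N (left out, the last holds). Time passes only in rows, so rows that repeat a pose let the fingers close. It gives the time, the measured TCP pose, the force, the opening and the grip force at its end, in the units of the state.
- sensors.get_state(): the state, without advancing time (a new reading comes with each control period).
- eyes.snapshot(name): name is "side" or "top" or "wrist"; returns (picture, depth): 384x512x3 uint8, red, green, blue; 384x512 float32, m along the optical axis (not along the pixel's ray), 0 where there is no reading.
- eyes.calibration(name): a dict with "fov_y" (degrees; the focal length in pixels is half the picture's height over the tangent of half this angle, whatever the lens; pixels are square), "cx", "cy" (the principal point, pixels), "dist_coeffs" ([k1, k2, p1, p2, k3] as OpenCV has them; the pictures are not rectified), "world_from_camera" (4x4, takes a point from camera to world coordinates). Camera axes: x right, y down, z forward; pixel columns grow to the right and rows downward; lengths in m; the calibration is good to about 2 mm. A picture is of the moment at which its call begins: read the wrist's pose just before it. calibration takes no time and is no camera call; for the wrist camera it gives the pose at the moment of the call.
- finish_job(): hands the job in; it is judged then, once.
The state is a dict: "clock": time; "q": joint angles; "qd": joint speeds; "joint_torque": joint torques, N m; "tool_pos": TCP position; "eef_rot": TCP orientation; "contact_force": force on the tool from outside, world axes, zero at the start; "moment": the same for the moment, N m; "opening": opening from 0.0 (shut) to 1.0 (fully open); "finger_force": force on a finger pad.
Only numpy, scipy, OpenCV 4.12 (cv2) and the standard library are available. Lean on these libraries where they do the work, as an engineer would, in place of code of your own. Each camera call takes 0.05 s, during which the arm holds its last target. There are 200 camera calls.

## Working session

There is one attempt and no reset: what is moved stays moved. The work goes in short steps, Python scripts to look and compute and a tool call to move; the robot and the scene stay as the last step left them, time stands still between calls to the robot, and variables do not carry over. Pictures are saved under pics/ and viewed, at most 10 in all, crops included, and the job is handed in when it is done.

Besides the shell and the picture viewer there is one more tool, called after "Call:" by a JSON object that holds its "api" and its "payload". send_rows: Moves the arm, as the interface text tells. Scaled input: -1 to 1 covers 30 cm each way for a shift and 2 pi rad each way for a turn. Its arguments: {"type":"object","properties":{"rows":{"type":"string"},"jaw":{"type":"number"},"force":{"type":"number"}},"required":["rows"]}

```bash
ls; mkdir -p pics; cat > h.py <<'E'
import numpy as np, cv2
from plant import sensors, eyes, finish_job
def cloud(name):
    c=eyes.calibration(name); im,d=eyes.snapshot(name)
    h,w=d.shape; f=h/2/np.tan(np.radians(c["fov_y"])/2)
    K=np.array([[f,0,c["cx"]],[0,f,c["cy"]],[0,0,1]])
    v,u=np.mgrid[:h,:w]
    p=cv2.undistortPoints(np.stack([u,v],-1).reshape(-1,1,2).astype(np.float64),K,np.array(c["dist_coeffs"],float)).reshape(h,w,2)
    P=np.dstack([p[...,0]*d,p[...,1]*d,d])
    T=np.array(c["world_from_camera"]); W=P@T[:3,:3].T+T[:3,3]
    W[d==0]=np.nan
    return im,W
def save(n,im): cv2.imwrite(n,im[...,::-1])
E
python3 - <<'E'
from h import *
print(sensors.get_state())
for n in("top","side"):
    im,W=cloud(n); save(f"pics/{n}0.png",im); np.savez(f"{n}0.npz",im=im,W=W)
    print(n,np.array(eyes.calibration(n)["world_from_camera"]).round(3).tolist())
E
```

```text
pics
{'clock': 0.0, 'q': array([-1.31020895,  0.68997885, -0.19449222,  1.5663267 ,  0.15735305,
        0.90249308, -0.21510094]), 'qd': array([ 0.00033833,  0.00038386, -0.00101813, -0.00027877, -0.0009239 ,
       -0.00041182, -0.00013631]), 'joint_torque': array([ 4.04141088e-05, -5.27570271e+01, -1.26695316e+00, -1.53422552e+01,
       -5.26579865e-02,  6.60515449e-03,  1.78096711e-04]), 'tool_pos': array([0.14046332, 0.60837547, 0.23791732]), 'eef_rot': array([ 1.13102383e-01,  9.93582926e-01, -9.05355060e-04, -9.81055994e-06]), 'contact_force': array([-0.32415878, -0.91595587,  0.37647024]), 'moment': array([-0.03376721, -0.01969522, -0.01800982]), 'finger_force': 0.0, 'opening': 0.9986979538893239}
top [[0.028, -0.993, 0.116, 0.381], [-1.0, -0.029, -0.007, 0.022], [0.01, -0.115, -0.993, 1.422], [0.0, 0.0, 0.0, 1.0]]
side [[0.896, -0.257, 0.363, 0.077], [-0.444, -0.542, 0.713, -0.913], [0.014, -0.8, -0.6, 0.955], [0.0, 0.0, 0.0, 1.0]]
```

View pics/top0.png

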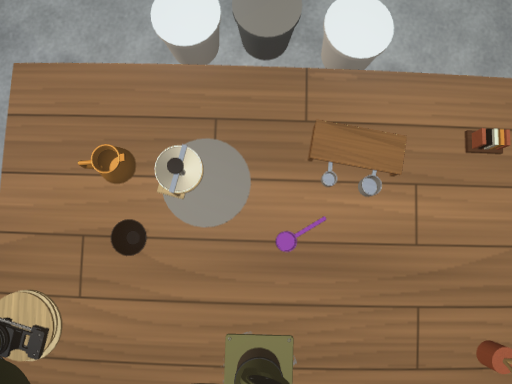

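View pics/side0.png

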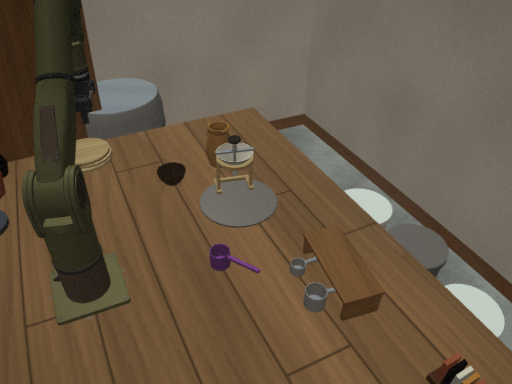

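The top view shows the steel large cup at (371,186), the small cup at (329,179), the purple decoy at (286,241), the riser at (358,147), the lid at (206,182), and the funnel knob at (176,166). The side view agrees: large cup at (316,297), stand at (235,175). Next I'll measure the poses.

```bash
cat > m.py <<'E'
from h import *
from scipy.optimize import least_squares
D={n:np.load(f"{n}0.npz") for n in("top","side")}
def circ(p):
    A=np.c_[2*p,np.ones(len(p))]; s=np.linalg.lstsq(A,(p**2).sum(1),rcond=None)[0]
    return s[:2],np.sqrt(s[2]+s[:2]@s[:2])
for n in D:
    im,W=D[n]["im"],D[n]["W"]; X=W.reshape(-1,3); C=im.reshape(-1,3).astype(int)
    sat=C.max(1)-C.min(1)
    rg=lambda x0,x1,y0,y1,z0,z1:(X[:,0]>x0)&(X[:,0]<x1)&(X[:,1]>y0)&(X[:,1]<y1)&(X[:,2]>z0)&(X[:,2]<z1)
    fu={"top":lambda u,v:W[v,u],"side":lambda u,v:W[v,u]}[n]
    pts={"top":[(371,186),(329,179),(176,166),(206,182),(286,241),(358,147),(128,237),(106,158)],"side":[(316,297),(298,267),(234,140),(220,250),(240,205)]}[n]
    for u,v in pts: print(n,(u,v),fu(u,v).round(3),im[v,u])
    # lid: grey at z~6mm
    m=(sat<25)&rg(0.3,0.9,-.1,.6,-.004,.014); 
    print("lid n",m.sum(),X[m].min(0),X[m].max(0))
E
python3 m.py
```

```text
top (371, 186) [ 0.565 -0.338  0.005] [155 163 173]
top (329, 179) [ 0.583 -0.205  0.006] [154 161 172]
top (176, 166) [nan nan nan] [63 57 52]
top (206, 182) [0.562 0.178 0.005] [141 137 128]
top (286, 241) [ 0.387 -0.074  0.008] [149  75 169]
top (358, 147) [ 0.673 -0.281  0.075] [139 100  62]
top (128, 237) [0.384 0.413 0.007] [49 41 34]
top (106, 158) [0.623 0.486 0.044] [92 63 31]
lid n 4820 [ 0.35096962  0.04191253 -0.00393224] [0.70055314 0.43665736 0.01396326]
side (316, 297) [ 0.58  -0.312  0.003] [124 129 134]
side (298, 267) [ 0.591 -0.193  0.006] [126 135 137]
side (234, 140) [0.571 0.225 0.23 ] [38 31 29]
side (220, 250) [ 0.398 -0.048  0.031] [58 31 61]
side (240, 205) [0.557 0.151 0.007] [111 106 102]
lid n 2845 [ 0.35733541 -0.09971705 -0.00392315] [0.7612248  0.59625661 0.01393822]
```

```bash
python3 -c "
import cv2
a=cv2.imread('pics/top0.png');b=cv2.imread('pics/side0.png')
A=cv2.resize(a[110:210,290:420],None,fx=3,fy=3);A2=cv2.resize(a[110:210,140:270],None,fx=3,fy=3)
B=cv2.resize(b[215:325,260:390],None,fx=3,fy=3)[:300];B2=cv2.resize(b[125:225,190:320],None,fx=3,fy=3)
import numpy as np
cv2.imwrite('pics/crop0.png',np.vstack([np.hstack([A,A2]),np.hstack([B,B2])]))"
```

```text
(no output)
```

View pics/crop0.png

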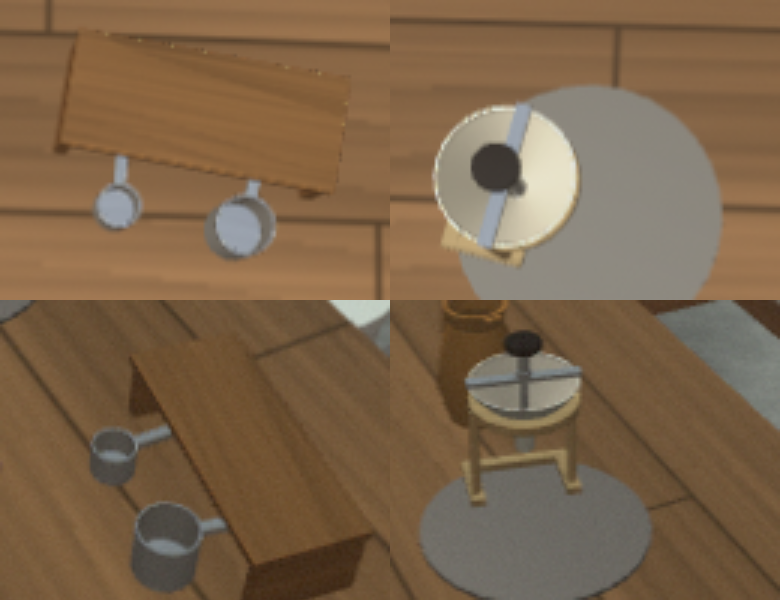

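```bash
cat > m2.py <<'E'
from m import *
print("----")
for n in D:
    im,W=D[n]["im"],D[n]["W"]; X=W.reshape(-1,3); C=im.reshape(-1,3).astype(int)
    sat=C.max(1)-C.min(1)
    def box(cx,cy,r,z0,z1,k=True): return X[(np.hypot(X[:,0]-cx,X[:,1]-cy)<r)&(X[:,2]>z0)&(X[:,2]<z1)&k]
    def ell(p): # min enclosing circle of robust
        return cv2.minEnclosingCircle((p[:,:2]*1000).astype(np.float32))
    k=box(.571,.235,.08,.215,.245); print(n,"knob",len(k),ell(k) if len(k) else 0)
    f=box(.571,.235,.1,.165,.186); print(n,"rim",len(f),ell(f),circ(f[np.hypot(*(f[:,:2]-np.array(ell(f)[0])/1000).T)>.055][:,:2]))
    g=box(.562,.178,.17,-.002,.012,sat<22); h=cv2.convexHull((g[:,:2]*1000).astype(np.float32))[:,0]; print(n,"lid",len(g),ell(g),circ(h/1000.))
    r=box(.673,-.281,.17,.073,.088,sat>30); print(n,"riser",len(r),cv2.minAreaRect((r[:,:2]*1000).astype(np.float32)))
    for nm,c,hh in(("large",(.57,-.335),.055),("small",(.585,-.2),.036)):
        s=box(*c,.06,hh-.008,hh+.006,sat<40); s=s[:,:2]
        print(n,nm,len(s),circ(s),cv2.minEnclosingCircle((s*1000).astype(np.float32)))
        s=box(*c,.11,hh-.02,hh,sat<40); e=circ(box(*c,.06,hh-.008,hh+.006,sat<40)[:,:2])[0]
        t=s[np.hypot(*(s[:,:2]-e).T)>(.038 if hh>.05 else .03)]; d=t[:,:2].mean(0)-e if len(t) else np.ones(2); print("  handle",len(t),d,np.degrees(np.arctan2(d[1],d[0])))
    p=box(.4,-.05,.2,.03,.07,(C[:,2]>C[:,1]+30)); print("purple",len(p),p.min(0),p.max(0))
E
python3 m2.py | sed '1,/----/d'
```

```text
top knob 221 ((575.1611938476562, 238.6977081298828), 22.424821853637695)
top rim 582 ((576.4384155273438, 238.3436737060547), 66.72811126708984) (array([0.57613556, 0.23863385]), np.float64(0.06137113381283003))
top lid 4351 ((564.9100341796875, 180.0836181640625), 139.8915557861328) (array([0.5630201 , 0.18071466]), np.float64(0.13737037464532822))
top riser 3590 ((673.7423706054688, -281.482177734375), (283.08642578125, 123.2103042602539), 81.33928680419922)
top large 80 (array([ 0.56584016, -0.32727857]), np.float64(0.030110325142468607)) ((571.5510864257812, -328.6786193847656), 38.10308074951172)
  handle 9 [ 0.03985317 -0.01028896] -14.476045721998705
top small 81 (array([ 0.59191699, -0.19870585]), np.float64(0.025474567900281863)) ((595.8075561523438, -199.29074096679688), 36.59286117553711)
  handle 46 [-0.00954454 -0.03488911] -105.29994027087064
purple 186 [ 0.35729195 -0.18732261  0.03112586] [ 0.46124838 -0.04211219  0.0628904 ]
side knob 91 ((574.3582763671875, 237.94781494140625), 23.438138961791992)
side rim 339 ((574.2852783203125, 239.7824249267578), 70.31844329833984) (array([0.57423546, 0.23782505]), np.float64(0.06193031767954606))
side lid 2762 ((561.560791015625, 176.68490600585938), 141.599853515625) (array([0.56083508, 0.17627678]), np.float64(0.13791605228172268))
side riser 3132 ((675.2295532226562, -282.9495544433594), (282.51312255859375, 125.13935089111328), 81.1535415649414)
side large 152 (array([ 0.56860434, -0.33046767]), np.float64(0.0316718362663964)) ((574.0604858398438, -332.9908447265625), 42.59394073486328)
  handle 22 [ 0.03986005 -0.02523063] -32.333006850399975
side small 124 (array([ 0.59770743, -0.20572166]), np.float64(0.027554412008361902)) ((601.3626708984375, -201.927734375), 41.953643798828125)
  handle 129 [-0.01612389 -0.03819642] -112.88611514388855
purple 207 [ 0.35635163 -0.18943822  0.03042181] [ 0.46304534 -0.04263044  0.05906584]
```

```bash
cat > g.py <<'E'
import sys; from h import *
from scipy.spatial.transform import Rotation as R
s=sensors.get_state(); r=R.from_quat(s["eef_rot"]); M=r.as_matrix(); p=np.array(s["tool_pos"])
jy=np.degrees(np.arctan2(M[1,1],M[0,1]))
print("t%.2f"%s["clock"],"pos",p.round(4),"jawyaw %.2f"%jy,"tilt",M[:2,2].round(4),"q",s["q"].round(2),"F",s["contact_force"].round(1),"op %.3f"%s["opening"])
for a in sys.argv[1:]:
    t=list(map(float,a.split(","))); d=M.T@(np.array(t[:3])-p)
    turn=-((t[3]-jy+180)%360-180)/360 if len(t)>3 else 0
    print(a,"->",(d/.3).round(4),round(turn,4),"rows>=%d"%max(np.ceil(np.linalg.norm(d)/.0417),np.ceil(abs(turn)*360/7.16)))
E
python3 g.py .42,.2,.3 .42,.0,.3
```

```text
t0.10 pos [0.1405 0.6084 0.238 ] jawyaw 77.01 tilt [-0.0002 -0.0017] q [-1.31  0.69 -0.19  1.57  0.16  0.9  -0.22] F [ 0.9 -0.3 -0.5] op 1.004
.42,.2,.3 -> [-1.214  -1.1175 -0.2047] 0 rows>=12
.42,.0,.3 -> [-1.3638 -1.7671 -0.2036] 0 rows>=17
```

Call:
{"api": "send_rows", "payload": {"rows": "-0.9 -0.95 -0.2 0;-0.9 -0.95 -0.2 0;-0.9 -0.95 -0.2 0;-0.9 -0.95 -0.2 0;-0.9 -0.95 -0.2 0;-0.9 -0.95 -0.2 0;-0.9 -0.95 -0.2 0;-0.9 -0.95 -0.2 0;-0.9 -0.95 -0.2 0;-0.9 -0.95 -0.2 0", "jaw": -1}}

```text
clock: 0.93
tool_pos: [0.3415, 0.2657, 0.299]
eef_rot: [0.116, 0.993, -0.001, 0.0]
contact_force: [1.1, 0.5, -0.0]
opening: 1.002
finger_force: 0.0
```

```bash
python3 g.py .44,.1,.3 .46,-.1,.3 .52,-.33,.28
```

```text
t0.93 pos [0.3415 0.2657 0.299 ] jawyaw 76.69 tilt [ 0.0006 -0.0027] q [-0.6   0.36 -0.24  2.03  0.12  0.77  0.43] F [ 1.1  0.5 -0. ] op 1.002
.44,.1,.3 -> [-0.4467 -0.4618 -0.0017] 0 rows>=5
.46,-.1,.3 -> [-6.6500e-01 -1.0952e+00  2.0000e-04] 0 rows>=10
.52,-.33,.28 -> [-1.0361 -1.795   0.0691] 0 rows>=15
```

Call:
{"api": "send_rows", "payload": {"rows": "-0.6 -0.9 0 0;-0.6 -0.9 0 0;-0.6 -0.9 0 0;-0.6 -0.9 0 0;-0.6 -0.9 0 0;-0.6 -0.9 0 0;-0.6 -0.9 0 0;-0.6 -0.9 0 0;-0.6 -0.9 0 0"}}

```text
clock: 1.68
tool_pos: [0.4557, -0.0406, 0.2984]
eef_rot: [0.119, 0.993, -0.002, 0.001]
contact_force: [0.0, 0.4, 0.4]
opening: 1.004
finger_force: 0.0
```

Call:
{"api": "send_rows", "payload": {"rows": "-0.44 -0.9 0.07 0;-0.44 -0.9 0.07 0;-0.44 -0.9 0.07 0;-0.44 -0.9 0.07 0;-0.44 -0.9 0.07 0;-0.44 -0.9 0.07 0;-0.44 -0.9 0.07 0;-0.44 -0.9 0.07 0;-0.44 -0.9 0.07 0"}}

```text
clock: 2.43
tool_pos: [0.5213, -0.3292, 0.2764]
eef_rot: [0.116, 0.993, -0.001, -0.001]
contact_force: [-0.1, -0.3, 0.2]
opening: 1.004
finger_force: 0.0
```

```bash
python3 g.py .567,-.33,.2; python3 - <<'E'
from h import *
im,W=cloud("wrist"); save("pics/w1.png",im); np.savez("w1.npz",im=im,W=W)
print(np.array(eyes.calibration("wrist")["world_from_camera"]).round(3))
E
```

```text
t2.43 pos [ 0.5213 -0.3292  0.2764] jawyaw 76.68 tilt [-0.0014 -0.001 ] q [ 0.57  0.64 -0.15  1.55  0.11  0.97  1.72] F [-0.1 -0.3  0.2] op 1.004
.567,-.33,.2 -> [-0.1492  0.033   0.2544] 0 rows>=3
[[ 0.227  0.932  0.282  0.449]
 [ 0.974 -0.218 -0.065 -0.309]
 [ 0.001  0.289 -0.957  0.424]
 [ 0.     0.     0.     1.   ]]
```

View pics/w1.png

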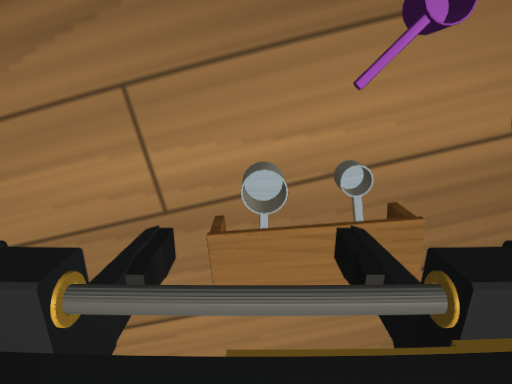

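The wrist view shows the large cup at (264,187) with its handle stub at (264,222), and the small cup at (353,178). I'll measure the cup from this view.

```bash
cat > m3.py <<'E'
from h import *
def cup(im,W,box,half=.031,h=.055,base=0.):
    u0,u1,v0,v1=box; w=W[v0:v1,u0:u1].reshape(-1,3); c=im[v0:v1,u0:u1].reshape(-1,3).astype(int)
    k=(c[:,2]-c[:,0]>-8)&np.isfinite(w[:,0])
    w=w[k]
    rim=w[abs(w[:,2]-base-h)<.006][:,:2]
    (x,y),r=cv2.minEnclosingCircle((w[(w[:,2]>base+h-.008)][:,:2]*1000).astype(np.float32))
    ctr=np.array([x,y])/1000
    hd=w[(np.hypot(*(w[:,:2]-ctr).T)>half+.006)&(w[:,2]>base+.035)][:,:2]
    d=hd.mean(0)-ctr
    e=circ(rim)
    print("rim",len(rim),"minenc",ctr,r,"circ",e,"handle",len(hd),"yaw %.1f / %.1f"%(np.degrees(np.arctan2(d[1],d[0])),np.degrees(np.arctan2(*(hd.mean(0)-e[0])[::-1]))))
def circ(p):
    A=np.c_[2*p,np.ones(len(p))]; s=np.linalg.lstsq(A,(p**2).sum(1),rcond=None)[0]
    return s[:2],np.sqrt(s[2]+s[:2]@s[:2])
E
python3 - <<'E'
from m3 import *
d=np.load("w1.npz"); im,W=d["im"],d["W"]
cup(im,W,(232,296,155,231)); cup(im,W,(328,378,155,222),.023,.036)
for v in (205,212,216,220,226): print(v,[ (W[v,u]*1000).round().tolist() for u in (262,266)])
for v in (170,187,195):
    print(v,[(u,(W[v,u]*1000).round().tolist()) for u in (242,246,250,280,284,286)])
E
```

```text
rim 411 minenc [ 0.57462628 -0.328453  ] 41.052345275878906 circ (array([ 0.56984703, -0.32872461]), np.float64(0.032246476465074295)) handle 135 yaw 175.2 / 173.0
rim 385 minenc [ 0.60187689 -0.203017  ] 41.00714874267578 circ (array([ 0.59795325, -0.20348473]), np.float64(0.027901024430803792)) handle 97 yaw 178.9 / 177.7
205 [[592.0, -335.0, 25.0], [593.0, -330.0, 25.0]]
212 [[592.0, -336.0, 52.0], [593.0, -330.0, 53.0]]
216 [[598.0, -337.0, 51.0], [600.0, -332.0, 50.0]]
220 [[604.0, -338.0, 51.0], [604.0, -333.0, 52.0]]
226 [[612.0, -340.0, 51.0], [613.0, -335.0, 52.0]]
170 [(242, [540.0, -353.0, 1.0]), (246, [541.0, -347.0, 6.0]), (250, [536.0, -339.0, 32.0]), (280, [552.0, -299.0, 6.0]), (284, [555.0, -293.0, 0.0]), (286, [555.0, -290.0, 1.0])]
187 [(242, [551.0, -353.0, 56.0]), (246, [566.0, -353.0, 5.0]), (250, [568.0, -347.0, 4.0]), (280, [578.0, -304.0, 5.0]), (284, [571.0, -299.0, 32.0]), (286, [564.0, -297.0, 55.0])]
195 [(242, [561.0, -356.0, 56.0]), (246, [573.0, -354.0, 22.0]), (250, [579.0, -350.0, 7.0]), (280, [585.0, -307.0, 20.0]), (284, [578.0, -302.0, 44.0]), (286, [575.0, -300.0, 55.0])]
```

Call:
{"api": "send_rows", "payload": {"rows": "-0.144 0.038 0 0;-0.144 0.038 0.2 0;-0.144 0.038 0.33 0;-0.144 0.038 0.46 0;-0.144 0.038 0.56 0;-0.144 0.038 0.66 0;-0.144 0.038 0.74 0;-0.144 0.038 0.8 0;-0.144 0.038 0.84 0;-0.144 0.038 0.84 0"}}

```text
clock: 3.32
tool_pos: [0.5658, -0.3205, 0.0236]
eef_rot: [0.112, 0.994, 0.002, -0.002]
contact_force: [-0.5, 0.3, -0.7]
opening: 1.002
finger_force: 0.0
```

Call:
{"api": "send_rows", "payload": {"rows": "0 0 0 0;0 0 0 0;0 0 0 0;0 0 0 0;0 0 0 0;0 0 0 0;0 0 0 0;0 0 0 0;0 0 0 0;0 0 0 0", "jaw": 1, "force": 15}}

```text
clock: 4.15
tool_pos: [0.5675, -0.3255, 0.0273]
eef_rot: [0.113, 0.994, -0.001, 0.001]
contact_force: [-1.5, -0.8, 6.7]
opening: 0.712
finger_force: 15.0
```

```bash
python3 g.py .46,-.305,.026
```

```text
t4.15 pos [ 0.5675 -0.3255  0.0273] jawyaw 76.97 tilt [ 0.0021 -0.0018] q [ 0.51  1.   -0.11  1.6   0.18  0.55  1.64] F [-1.5 -0.8  6.7] op 0.712
.46,-.305,.026 -> [ 0.3646 -0.0143  0.0034] 0 rows>=3
```

Call:
{"api": "send_rows", "payload": {"rows": "0 0 -0.015 0;0.05 0 -0.015 0;0.11 0 -0.015 0;0.17 0 -0.015 0;0.23 0 -0.015 0;0.29 0 -0.015 0;0.34 0 -0.015 0;0.38 0 -0.015 0;0.4 0 -0.015 0;0.4 0 -0.015 0"}}

```text
clock: 4.98
tool_pos: [0.4482, -0.2969, 0.0302]
eef_rot: [0.113, 0.994, 0.0, -0.001]
contact_force: [-0.2, -0.3, -1.5]
opening: 0.708
finger_force: 15.0
```

```bash
python3 g.py .46,-.3,.17; python3 - <<'E'
from h import *
im,W=cloud("side"); im2,_=cloud("wrist"); save("pics/s2.png",np.hstack([im[180:384,160:512],cv2.resize(im2,(272,204))]))
E
```

```text
t4.98 pos [ 0.4482 -0.2969  0.0302] jawyaw 76.97 tilt [-0.0022  0.001 ] q [ 0.54  0.92 -0.07  1.96  0.21  0.27  1.64] F [-0.2 -0.3 -1.5] op 0.708
.46,-.3,.17 -> [-0.0394 -0.001  -0.466 ] 0 rows>=4
```

View pics/s2.png

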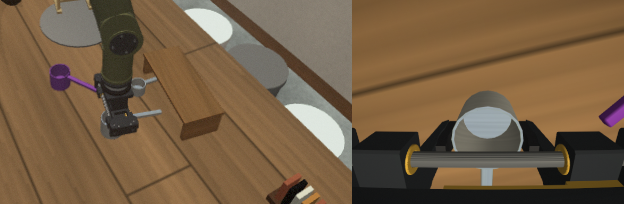

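The cup is out of the riser and its handle is clear. It reads level in the gripper: rim seen at (487,150), handle pointing away. I'll lift it, then carry and turn it.

Call:
{"api": "send_rows", "payload": {"rows": "0 0 -0.05 0;0 0 -0.12 0;0 0 -0.2 0;0 0 -0.28 0;0 0 -0.36 0;0 0 -0.43 0;0 0 -0.48 0;0 0 -0.5 0;0 0 -0.5 0"}}

```text
clock: 5.83
tool_pos: [0.4516, -0.2979, 0.1816]
eef_rot: [0.113, 0.994, -0.001, 0.002]
contact_force: [-0.4, 0.1, -1.9]
opening: 0.711
finger_force: 15.0
```

```bash
python3 g.py .5,-.1,.18,17 .5417,.0866,.18,-38
```

```text
t5.83 pos [ 0.4516 -0.2979  0.1816] jawyaw 77.02 tilt [ 0.0038 -0.0016] q [ 0.59  0.66 -0.15  1.88  0.16  0.61  1.68] F [-0.4  0.1 -1.9] op 0.711
.5,-.1,.18,17 -> [-0.0092  0.6789  0.0049] 0.1667 rows>=9
.5417,.0866,.18,-38 -> [-0.0049  1.3163  0.0044] 0.3195 rows>=17
```

Call:
{"api": "send_rows", "payload": {"rows": "0 0.05 0 0.015;0 0.12 0 0.035;0 0.2 0 0.053;0 0.28 0 0.071;0 0.36 0 0.089;0 0.44 0 0.107;0 0.52 0 0.125;0 0.6 0 0.143;0 0.66 0 0.16;0 0.68 0 0.17"}}

```text
clock: 6.67
tool_pos: [0.4964, -0.0942, 0.1788]
eef_rot: [0.603, 0.798, 0.0, -0.001]
contact_force: [-0.7, -0.8, -0.6]
opening: 0.709
finger_force: 15.0
```

```bash
python3 g.py .5417,.0866,.18,-38
```

```text
t6.67 pos [ 0.4964 -0.0942  0.1788] jawyaw 15.85 tilt [-0.0016  0.002 ] q [-0.03  0.64  0.2   1.99 -0.24  0.53  0.62] F [-0.7 -0.8 -0.6] op 0.709
.5417,.0866,.18,-38 -> [ 0.5384  0.31   -0.003 ] 0.1496 rows>=8
```

Call:
{"api": "send_rows", "payload": {"rows": "0.04 0.02 0 0.017;0.11 0.06 0 0.035;0.18 0.1 0 0.053;0.25 0.14 0 0.071;0.32 0.18 0 0.089;0.39 0.22 0 0.107;0.46 0.26 0 0.125;0.51 0.29 0 0.142;0.54 0.31 0 0.15;0.54 0.31 0 0.15"}}

```text
clock: 7.5
tool_pos: [0.5412, 0.0866, 0.1784]
eef_rot: [0.898, 0.439, -0.001, -0.0]
contact_force: [-1.2, -0.2, -1.1]
opening: 0.706
finger_force: 15.0
```

```bash
python3 g.py .5417,.0866,.037,-38; python3 - <<'E'
from h import *
im,W=cloud("wrist"); save("pics/w3.png",im);np.savez("w3.npz",im=im,W=W)
im,W=cloud("top"); np.savez("t3.npz",im=im,W=W)
E
```

```text
t7.50 pos [0.5412 0.0866 0.1784] jawyaw -37.91 tilt [-0.0016  0.0002] q [-0.55  0.74  0.54  1.88 -0.58  0.68 -0.32] F [-1.2 -0.2 -1.1] op 0.706
.5417,.0866,.037,-38 -> [0.0015 0.0019 0.4713] 0.0003 rows>=4
```

View pics/w3.png

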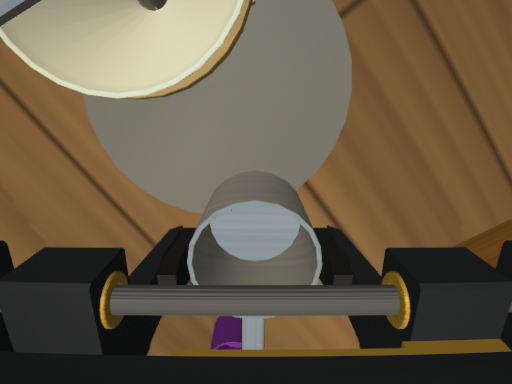

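The cup is held upright: rim at about (255,250), handle towards (253,335). The funnel is upper left and the lid is below. I'll check the cup's offset in the grip before lowering.

```bash
cat > fit.py <<'E'
from h import *
from scipy.optimize import least_squares
def fitr(p,r,c0):
    s=least_squares(lambda c:np.hypot(p[:,0]-c[0],p[:,1]-c[1])-r,c0,loss="soft_l1",f_scale=.0015); return s.x,np.abs(s.fun).mean()
E
python3 - <<'E'
from fit import *
d=np.load("w3.npz");im,W=d["im"],d["W"]
w=W[195:285,180:330].reshape(-1,3)
z=w[:,2][np.hypot(w[:,0]-.541,w[:,1]-.087)<.036]; z=z[np.isfinite(z)]
print("z pct",np.percentile(z,[1,5,50,90,97,99.5]))
zt=np.percentile(z,97)
p=w[(abs(w[:,2]-zt)<.004)&(np.hypot(w[:,0]-.541,w[:,1]-.087)<.04)]
print(len(p),fitr(p[:,:2],.030,[.541,.087]))
# base inner
X=W.reshape(-1,3); f=X[(abs(X[:,2]-.176)<.005)&(np.hypot(X[:,0]-.575,X[:,1]-.238)<.09)]
f=f[np.hypot(f[:,0]-.575,f[:,1]-.238)>.055]
print("funnel rim",len(f),fitr(f[:,:2],.065,[.575,.238]))
C=im.reshape(-1,3).astype(int); g=X[(C.max(1)-C.min(1)<22)&(abs(X[:,2]-.006)<.004)]
h=cv2.convexHull((g[:,:2]*1000).astype(np.float32))[:,0]/1000; h=h[(np.hypot(h[:,0]-.562,h[:,1]-.178)<.15)]
print("lid",len(h),fitr(h,.14,[.562,.178]))
E
```

```text
z pct [0.15479593 0.15528276 0.17646225 0.20649858 0.2074811  0.21075607]
2024 (array([0.54365716, 0.08913675]), np.float64(0.0012126107611805635))
funnel rim 3727 (array([0.57931101, 0.24081916]), np.float64(0.00151886510817088))
lid 43 (array([0.56362616, 0.18136159]), np.float64(0.004049710034118785))
```

Call:
{"api": "send_rows", "payload": {"rows": "0 0 0.06 0;0 0 0.14 0;0 0 0.22 0;0 0 0.3 0;0 0 0.37 0;0 0 0.42 0;0 0 0.455 0;0 0 0.475 0;0 0 0.483 0;0 0 0.483 0"}}

```text
clock: 8.43
tool_pos: [0.5412, 0.082, 0.0353]
eef_rot: [0.9, 0.437, -0.0, 0.0]
contact_force: [0.1, -0.7, -1.1]
opening: 0.707
finger_force: 15.0
```

Call:
{"api": "send_rows", "payload": {"rows": "0 0 0 0;0 0 0 0;0 0 0 0;0 0 0 0;0 0 0 0;0 0 0 0;0 0 0 0;0 0 0 0", "jaw": -1}}

```text
clock: 9.1
tool_pos: [0.5411, 0.0827, 0.0353]
eef_rot: [0.9, 0.437, 0.0, -0.0]
contact_force: [-0.1, 0.9, 0.6]
opening: 0.998
finger_force: 0.0
```

```bash
python3 g.py .5417,.0866,.18
```

```text
t9.10 pos [0.5411 0.0827 0.0353] jawyaw -38.19 tilt [0.0001 0.0001] q [-0.41  0.95  0.31  1.94 -0.75  0.37 -0.18] F [-0.1  0.9  0.6] op 0.998
.5417,.0866,.18 -> [ 0.0115 -0.0065 -0.4822] 0 rows>=4
```

Call:
{"api": "send_rows", "payload": {"rows": "0 0 -0.05 0;0 0 -0.13 0;0 0 -0.23 0;0 0 -0.35 0;0 0 -0.47 0;0 0 -0.57 0;0 0 -0.63 0;0 0 -0.65 0"}}

```text
clock: 9.77
tool_pos: [0.5426, 0.0825, 0.2333]
eef_rot: [0.9, 0.437, 0.003, 0.001]
contact_force: [0.8, 0.2, -0.3]
opening: 0.996
finger_force: 0.0
```

```bash
python3 g.py .5,.03,.23,32 .47,-.01,.23,141; python3 - <<'E'
from fit import *
im,W=cloud("wrist"); save("pics/w4.png",im);np.savez("w4.npz",im=im,W=W)
E
```

```text
t9.77 pos [0.5426 0.0825 0.2333] jawyaw -38.20 tilt [0.0053 0.0009] q [-0.59  0.67  0.62  1.83 -0.53  0.8  -0.37] F [ 0.8  0.2 -0.3] op 0.996
.5,.03,.23,32 -> [-0.2254 -0.0034  0.0102] -0.195 rows>=10
.47,-.01,.23,141 -> [-0.392   0.0005  0.0095] -0.4978 rows>=26
```

View pics/w4.png

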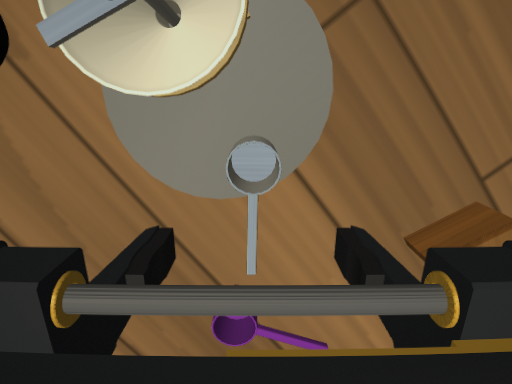

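The cup is upright on the lid front at (253,163) and let go. Its handle runs straight to (252,272), and the purple cup is clear at (236,328). I'll measure the cup pose.

```bash
python3 - <<'E'
from fit import *
d=np.load("w4.npz");im,W=d["im"],d["W"]
w=W[130:196,220:290].reshape(-1,3)
p=w[(abs(w[:,2]-.061)<.004)]
c,e=fitr(p[:,:2],.030,[.541,.087]); print("cup",len(p),c,e)
h=W[200:276,244:262].reshape(-1,3); h=h[abs(h[:,2]-.056)<.006]
m=h[:,:2].mean(0); u=np.linalg.svd(h[:,:2]-m)[2][0] if 0 else np.linalg.eigh(np.cov((h[:,:2]-m).T))[1][:,1]
u*=np.sign(u@(m-c)); print("handle z",np.median(h[:,2]),"mean",m,"yaw axis",np.degrees(np.arctan2(u[1],u[0])),"from cup",np.degrees(np.arctan2(*(m-c)[::-1])),"end",((h[:,:2]-c)@u).max())
g=c+.122*u; print("grip",g, "line off",np.cross(u,m-c))
X=W.reshape(-1,3)
f=X[(abs(X[:,2]-.176)<.004)]; f=f[np.hypot(f[:,0]-.577,f[:,1]-.24)<.075]; f=f[np.hypot(f[:,0]-.577,f[:,1]-.24)>.06]
print("rim",len(f),fitr(f[:,:2],.065,[.577,.239]))
C=im.astype(int);k=W[(C.max(2)-C.min(2)<30)&(abs(W[...,2]-.188)<.006)]; k=k[np.hypot(k[:,0]-.577,k[:,1]-.24)<.07]
if len(k): print("bridge",len(k),np.degrees(np.arctan2(*np.linalg.eigh(np.cov(k[:,:2].T))[1][::-1,1])))
E
```

```text
cup 449 [0.5445622  0.08539476] 0.0008262413345859234
handle z 0.056644538694722274 mean [0.49043698 0.01952765] yaw axis -129.5690702514996 from cup -129.4110923917726 end 0.13721128830317209
grip [ 0.46684722 -0.00864982] line off 0.0002350612025063467
rim 2143 (array([0.57888202, 0.24090276]), np.float64(0.0013950552437029806))
bridge 1524 161.70759424935517<stdin>:9: DeprecationWarning: Arrays of 2-dimensional vectors are deprecated. Use arrays of 3-dimensional vectors instead. (deprecated in NumPy 2.0)
```

Call:
{"api": "send_rows", "payload": {"rows": "-0.02 0 0 -0.019;-0.05 0 0 -0.038;-0.08 0 0 -0.057;-0.12 0 0 -0.076;-0.16 0 0 -0.095;-0.2 0 0 -0.114;-0.24 0 0 -0.133;-0.28 0 0 -0.152;-0.32 0 0 -0.171;-0.35 0 0 -0.19"}}

```text
clock: 10.65
tool_pos: [0.4744, -0.0004, 0.2288]
eef_rot: [0.496, 0.868, -0.001, -0.002]
contact_force: [-0.6, -0.4, -0.9]
opening: 0.997
finger_force: 0.0
```

```bash
python3 g.py .47,-.01,.2,141
```

```text
t10.65 pos [ 4.744e-01 -4.000e-04  2.288e-01] jawyaw 30.53 tilt [-0.0034  0.0001] q [-0.25  0.52  0.23  2.03 -0.2   0.61  0.65] F [-0.6 -0.4 -0.9] op 0.997
.47,-.01,.2,141 -> [-0.0202 -0.0284  0.0962] -0.3069 rows>=16
```

Call:
{"api": "send_rows", "payload": {"rows": "0 0 0 -0.019;0 0 0 -0.038;0 0 0 -0.057;0 0 0 -0.076;0 0 0 -0.095;0 0 0 -0.114;0 0 0 -0.133;0 0 0 -0.152;0 0 0 -0.171;0 0 0 -0.19"}}

```text
clock: 11.48
tool_pos: [0.4751, 0.0005, 0.2289]
eef_rot: [-0.078, 0.997, 0.001, -0.001]
contact_force: [0.4, -0.5, 0.9]
opening: 1.003
finger_force: 0.0
```

Call:
{"api": "send_rows", "payload": {"rows": "0 0 0 -0.019;0 0 0 -0.038;0 0 0 -0.057;0 0 0 -0.076;0 0 0 -0.095;0 0 0 -0.11;0 0 0 -0.116;0 0 0 -0.116"}}

```text
clock: 12.15
tool_pos: [0.4751, 0.0003, 0.2289]
eef_rot: [-0.426, 0.905, 0.001, -0.001]
contact_force: [-0.0, 0.5, 0.6]
opening: 0.998
finger_force: 0.0
```

```bash
python3 g.py .467,-.0087,.1,140.5 .467,-.0087,.035,140.5
```

```text
t12.15 pos [4.751e-01 3.000e-04 2.289e-01] jawyaw 140.44 tilt [-0.0031  0.0016] q [ 0.13  0.53 -0.35  2.01  0.29  0.66  2.05] F [-0.   0.5  0.6] op 0.998
.467,-.0087,.1,140.5 -> [4.010e-02 1.000e-04 4.299e-01] -0.0002 rows>=4
.467,-.0087,.035,140.5 -> [ 4.000e-02 -6.000e-04  6.465e-01] -0.0002 rows>=5
```

Call:
{"api": "send_rows", "payload": {"rows": "0.02 0 0.08 0;0.04 0 0.18 0;0.04 0 0.28 0;0.04 0 0.38 0;0.04 0 0.47 0;0.04 0 0.54 0;0.04 0 0.6 0;0.04 0 0.64 0;0.04 0 0.655 0;0.04 0 0.655 0"}}

```text
clock: 12.98
tool_pos: [0.4674, -0.0088, 0.0324]
eef_rot: [-0.425, 0.905, 0.001, -0.001]
contact_force: [0.6, 0.8, 0.1]
opening: 1.0
finger_force: 0.0
```

Call:
{"api": "send_rows", "payload": {"rows": "0 0 0 0;0 0 0 0;0 0 0 0;0 0 0 0;0 0 0 0;0 0 0 0;0 0 0 0;0 0 0 0;0 0 0 0;0 0 0 0", "jaw": 1, "force": 12}}

```text
clock: 13.82
tool_pos: [0.4685, -0.0091, 0.0338]
eef_rot: [-0.426, 0.905, 0.0, -0.0]
contact_force: [-0.4, -0.6, -0.4]
opening: 0.268
finger_force: 0.0
```

```bash
python3 g.py; python3 - <<'E'
from fit import *
for n in ("top","side"):
    im,W=cloud(n); X=W.reshape(-1,3); C=im.reshape(-1,3).astype(int)
    np.savez(n+"5.npz",im=im,W=W)
    p=X[(abs(X[:,2]-.059)<.006)&(np.hypot(X[:,0]-.5446,X[:,1]-.0854)<.036)]
    print(n,len(p),fitr(p[:,:2],.031,[.5446,.0854]) if len(p)>5 else 0)
    f=X[(abs(X[:,2]-.176)<.006)]; f=f[np.hypot(f[:,0]-.575,f[:,1]-.238)<.075]; f=f[np.hypot(f[:,0]-.575,f[:,1]-.238)>.058]
    print(" rim",len(f),fitr(f[:,:2],.065,[.575,.238]))
E
```

```text
t13.82 pos [ 0.4685 -0.0091  0.0338] jawyaw 140.37 tilt [-0.      0.0001] q [-0.04  0.88 -0.06  2.17  0.49  0.1   1.88] F [-0.4 -0.6 -0.4] op 0.268
top 38 (array([0.54340527, 0.08102829]), np.float64(0.0019229233831325678))
 rim 264 (array([0.57548493, 0.23831159]), np.float64(0.002407313365895124))
side 11 (array([0.54069802, 0.08416607]), np.float64(0.0008637674509173062))
 rim 0 (array([0.575, 0.238]), np.float64(nan))fit.py:4: RuntimeWarning: Mean of empty slice.
  s=least_squares(lambda c:np.hypot(p[:,0]-c[0],p[:,1]-c[1])-r,c0,loss="soft_l1",f_scale=.0015); return s.x,np.abs(s.fun).mean()
  ret = ret.dtype.type(ret / rcount)
```

Call:
{"api": "send_rows", "payload": {"rows": "0 0 0 0;0 0 0 0;0 0 0 0;0 0 0 0;0 0 0 0;0 0 0 0;0 0 0 0"}}

```text
clock: 14.5
tool_pos: [0.4684, -0.0091, 0.0338]
eef_rot: [-0.426, 0.905, 0.0, -0.0]
contact_force: [-0.9, 0.3, -0.8]
opening: 0.133
finger_force: 12.0
```

Call:
{"api": "send_rows", "payload": {"rows": "-0.02 0.01 0 0;-0.05 0.026 0 0;-0.09 0.047 0 0;-0.13 0.068 0 0;-0.17 0.089 0 0;-0.21 0.11 0 0;-0.25 0.131 0 0;-0.29 0.152 0 0;-0.3 0.158 0 0;-0.3 0.158 0 0"}}

```text
clock: 15.33
tool_pos: [0.49, 0.0928, 0.0338]
eef_rot: [-0.427, 0.904, 0.001, 0.001]
contact_force: [-0.1, 0.6, -0.0]
opening: 0.134
finger_force: 12.0
```

```bash
python3 g.py .5015,.1469,.0338; python3 - <<'E'
from fit import *
im,W=cloud("side"); im2,_=cloud("wrist")
save("pics/s6.png",np.hstack([cv2.resize(im[110:240,150:320],None,fx=2.2,fy=2.2),cv2.resize(im2,(380,286))]))
E
```

```text
t15.33 pos [0.49   0.0928 0.0338] jawyaw 140.53 tilt [0.0013 0.0019] q [-0.22  0.89 -0.09  2.08  0.4   0.18  1.78] F [-0.1  0.6 -0. ] op 0.134
.5015,.1469,.0338 -> [-0.1635  0.085   0.0004] 0 rows>=2
```

View pics/s6.png

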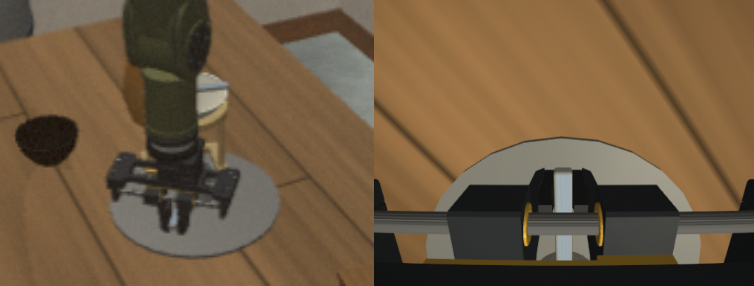

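The handle is held between the pads, and the cup is partway in and still level. I'll slide the rest of the way slowly.

Call:
{"api": "send_rows", "payload": {"rows": "-0.03 0.016 0 0;-0.06 0.031 0 0;-0.09 0.047 0 0;-0.12 0.062 0 0;-0.145 0.075 0 0;-0.16 0.083 0 0;-0.166 0.086 0 0;-0.166 0.086 0 0"}}

```text
clock: 16.1
tool_pos: [0.5016, 0.1464, 0.0338]
eef_rot: [-0.426, 0.905, 0.0, 0.001]
contact_force: [1.2, 0.5, -0.4]
opening: 0.13
finger_force: 12.0
```

```bash
python3 g.py .5015,.1469,.0338
```

```text
t16.10 pos [0.5016 0.1464 0.0338] jawyaw 140.43 tilt [0.0008 0.0011] q [-0.31  0.9  -0.11  2.01  0.35  0.25  1.73] F [ 1.2  0.5 -0.4] op 0.130
.5015,.1469,.0338 -> [-0.0011  0.0014  0.    ] 0 rows>=1
```

Call:
{"api": "send_rows", "payload": {"rows": "0 0 0 0;0 0 0 0;0 0 0 0;0 0 0 0;0 0 0 0;0 0 0 0;0 0 0 0;0 0 0 0;0 0 0 0;0 0 0 0", "jaw": -1}}

```text
clock: 16.93
tool_pos: [0.5013, 0.1453, 0.0338]
eef_rot: [-0.426, 0.905, 0.0, 0.0]
contact_force: [-0.6, 0.7, -0.1]
opening: 0.87
finger_force: 0.0
```

Call:
{"api": "send_rows", "payload": {"rows": "0.03 0 0 0;0.07 0 0 0;0.1 0 -0.04 0;0.1 0 -0.12 0;0.1 0 -0.24 0;0.1 0 -0.36 0;0.1 0 -0.5 0;0.1 0 -0.64 0;0.1 0 -0.76 0;0.1 0 -0.82 0"}}

```text
clock: 17.77
tool_pos: [0.4831, 0.122, 0.284]
eef_rot: [-0.425, 0.905, -0.001, 0.003]
contact_force: [1.5, -0.4, -0.2]
opening: 1.0
finger_force: 0.0
```

```bash
python3 g.py .48,.15,.32 .576,.239,.32; python3 - <<'E'
from fit import *
im,W=cloud("side"); im2,_=cloud("wrist"); it,Wt=cloud("top"); np.savez("t7.npz",im=it,W=Wt); np.savez("s7.npz",im=im,W=W)
save("pics/s7.png",np.hstack([cv2.resize(im[110:240,160:310],None,fx=2.6,fy=2.6),cv2.resize(it[130:230,140:270],None,fx=3,fy=3.38)]))
X=W.reshape(-1,3)
for z0,z1 in((.02,.035),(.035,.05),(.05,.066)):
    k=X[(X[:,2]>z0)&(X[:,2]<z1)&(np.hypot(X[:,0]-.577,X[:,1]-.239)<.04)]
    if len(k)>6: print(z0,len(k),fitr(k[:,:2],.031,[.577,.239]))
E
```

```text
t17.77 pos [0.4831 0.122  0.284 ] jawyaw 140.33 tilt [0.0059 0.0015] q [-0.13  0.47 -0.32  1.88  0.2   0.81  1.89] F [ 1.5 -0.4 -0.2] op 1.000
.48,.15,.32 -> [-0.0658  0.067  -0.1198] 0 rows>=2
.576,.239,.32 -> [-0.4985  0.01   -0.1175] 0 rows>=4
0.02 73 (array([0.576222 , 0.2403857]), np.float64(0.0020598901286843926))
0.035 90 (array([0.57593771, 0.23929861]), np.float64(0.00208611269049424))
0.05 83 (array([0.57598154, 0.23944219]), np.float64(0.0023797246083901657))
```

View pics/s7.png

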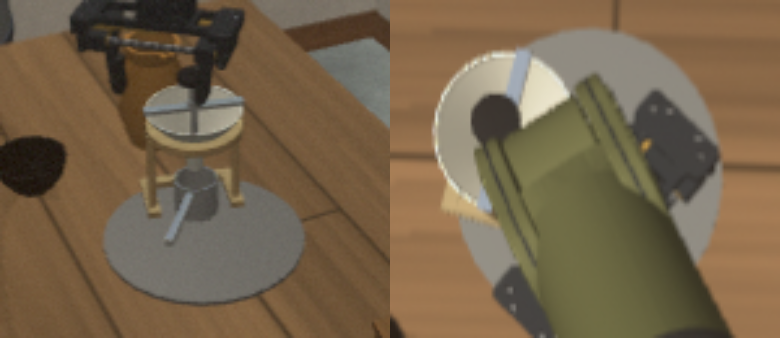

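The cup stands under the spout, fitted at (0.576, 0.240) against the stand axis at (0.5755, 0.2385). Its handle points out of the open side at about (180,220). Next I'll close the jaw, move over the knob and press.

Call:
{"api": "send_rows", "payload": {"rows": "0 0 -0.03 0;-0.05 0 -0.03 0;-0.12 0.002 -0.03 0;-0.2 0.004 -0.03 0;-0.28 0.006 -0.03 0;-0.36 0.008 -0.03 0;-0.43 0.01 -0.03 0;-0.48 0.012 -0.03 0;-0.494 0.012 -0.03 0;-0.494 0.012 -0.03 0", "jaw": 1, "force": 10}}

```text
clock: 18.75
tool_pos: [0.5733, 0.2391, 0.287]
eef_rot: [-0.426, 0.905, 0.0, -0.002]
contact_force: [-0.9, 0.0, -0.4]
opening: 0.268
finger_force: 0.0
```

Call:
{"api": "send_rows", "payload": {"rows": "0 0 0 0;0 0 0 0;0 0 0.03 0;0 0 0.06 0;0 0 0.09 0;0 0 0.12 0;0 0 0.13 0;0 0 0.13 0"}}

```text
clock: 19.42
tool_pos: [0.5732, 0.2381, 0.2483]
eef_rot: [-0.426, 0.905, -0.0, -0.001]
contact_force: [0.6, -0.1, 1.3]
opening: 0.008
finger_force: 0.0
```

```bash
python3 g.py .575,.2385,.23 .575,.2385,.206
```

```text
t19.42 pos [0.5732 0.2381 0.2483] jawyaw 140.37 tilt [-0.0024 -0.0012] q [-0.31  0.68 -0.29  1.56  0.23  0.94  1.78] F [ 0.6 -0.1  1.3] op 0.008
.575,.2385,.23 -> [-0.0051 -0.0038  0.0611] 0 rows>=1
.575,.2385,.206 -> [-0.0053 -0.0039  0.1411] 0 rows>=2
```

Call:
{"api": "send_rows", "payload": {"rows": "-0.005 -0.004 0.03 0;-0.005 -0.004 0.05 0;-0.005 -0.004 0.07 0;-0.005 -0.004 0.09 0;-0.005 -0.004 0.11 0;-0.005 -0.004 0.125 0;-0.005 -0.004 0.135 0;-0.005 -0.004 0.14 0;-0.005 -0.004 0.14 0;-0.005 -0.004 0.14 0"}}

```text
clock: 20.25
tool_pos: [0.5761, 0.2391, 0.2087]
eef_rot: [-0.425, 0.905, -0.0, 0.001]
contact_force: [-2.0, -1.0, 7.2]
opening: 0.005
finger_force: 3.9
```

Call:
{"api": "send_rows", "payload": {"rows": "0 0 0 0;0 0 0 0;0 0 0 0"}}

```text
clock: 20.5
tool_pos: [0.5761, 0.2391, 0.2087]
eef_rot: [-0.425, 0.905, -0.0, 0.001]
contact_force: [-1.2, -1.3, 7.5]
opening: 0.006
finger_force: 3.9
```

Call:
{"api": "send_rows", "payload": {"rows": "0 0 0.01 0;0 0 0.02 0;0 0 0.03 0;0 0 0.03 0;0 0 0.03 0;0 0 0.03 0"}}

```text
clock: 21.0
tool_pos: [0.5764, 0.2392, 0.208]
eef_rot: [-0.425, 0.905, -0.001, 0.003]
contact_force: [-16.2, -9.3, 57.1]
opening: 0.004
finger_force: 28.8
```

That reached the stop: the force jumped and z held at 0.208. Now I'll retreat.

Call:
{"api": "send_rows", "payload": {"rows": "0 0 -0.04 0;0 0 -0.08 0;0 0 -0.12 0;0 0 -0.17 0;0 0 -0.23 0;0 0 -0.3 0;0 0 -0.36 0;0.1 0 -0.4 0;0.2 0 -0.4 0;0.3 0 -0.4 0"}}

```text
clock: 21.83
tool_pos: [0.518, 0.1693, 0.3191]
eef_rot: [-0.426, 0.905, 0.0, 0.001]
contact_force: [1.2, -1.0, 0.5]
opening: 0.004
finger_force: 0.0
```

Call:
{"api": "send_rows", "payload": {"rows": "0.05 0 0 0;0.1 0 0 0;0.1 0 0 0;0.1 0 0 0;0.1 0 0 0;0.1 0 0 0"}}

```text
clock: 22.33
tool_pos: [0.4999, 0.1478, 0.3186]
eef_rot: [-0.426, 0.905, 0.0, 0.0]
contact_force: [0.4, 0.0, -0.8]
opening: 0.005
finger_force: 0.0
```

```bash
python3 g.py; python3 - <<'E'
from fit import *
im,W=cloud("side"); it,Wt=cloud("top")
save("pics/s8.png",np.hstack([cv2.resize(im[110:240,160:310],None,fx=2.6,fy=2.6),cv2.resize(it[110:260,80:420],None,fx=1.15,fy=2.253)]))
X=W.reshape(-1,3)
k=X[(X[:,2]>.03)&(X[:,2]<.066)&(np.hypot(X[:,0]-.577,X[:,1]-.239)<.04)]
print(len(k),fitr(k[:,:2],.031,[.577,.239]))
for n,Y in(("side",X),("top",Wt.reshape(-1,3))):
    k=Y[(np.hypot(Y[:,0]-.575,Y[:,1]-.238)<.02)&(Y[:,2]>.2)&(Y[:,2]<.26)]; print(n,"knob z",np.median(k[:,2]),len(k))
E
```

```text
t22.33 pos [0.4999 0.1478 0.3186] jawyaw 140.43 tilt [0.0004 0.0011] q [-0.16  0.46 -0.33  1.76  0.18  0.94  1.89] F [ 0.4  0.  -0.8] op 0.005
203 (array([0.57590845, 0.23903722]), np.float64(0.00220530937638477))
side knob z 0.23014258848296754 81
top knob z nan 0
  return _methods._mean(a, axis=axis, dtype=dtype,
  ret = ret.dtype.type(ret / rcount)
```

View pics/s8.png

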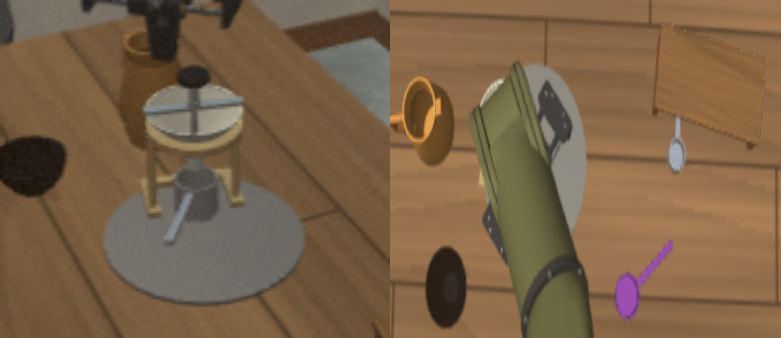

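The cup is centred under the spout at (195,190), the knob is back up at z = 0.230, and the small cup, bowl and pitcher haven't moved. The robot touches nothing, so I'm handing in.

```bash
python3 -c "
from plant import finish_job
print(finish_job())"
```

```text
the job is handed in; nothing more can be done
None
```

I handed the job in at about 22 s (no verdict came back): the large cup stands upright under the spout, within about 2 mm by my measurement; the plunger went to its stop and is fully back up; the small cup, bowl and pitcher look unmoved; but the press peaked at 57 N, over the 40 N limit if fingertips count as the gripper's body.

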